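Turn the tube block in the slide-jaw fixture and hold the index plunger back

ROBOT

A 6-joint arm with a two-finger parallel gripper is mounted at the origin on a cart in front of the work surface, level with it; the furniture and walls round the work are solid. World frame = base frame: x ahead of the robot, y to its left, z up, the work surface at z = 0. Lengths are in m, angles in rad, forces in N, time in s.
With the tool pointing down it reaches from about 0.35 to 0.725 m from the base axis. Payload 6 kg.
Tool frame: the origin (TCP) lies between the finger pads; the fingertips stand 22 mm ahead of it and the grasp point (between the pads) lies 3 mm ahead of it; z points along the fingers, x is the direction in which the jaws open and shut, and the axes are right-handed (so a half turn about z gives the same grasp; the last joint's range is limited). The gripper opens to 85 mm and grips with 20 to 120 N. Pads are 22 mm wide; open, the fingers measure 114 mm over their backs; the gripper's body (76 mm by 85 mm) begins 54 mm behind the grasp point. The pads swing forward as they close: fully open they stand 13 mm farther back than shut.
Start: joints at [1.453, 0.04, 0.085, 0, -1.615, -0.334], TCP at [0.262, 0.54, 0.253] pointing down, gripper open.
Joint ranges: [-2.56, 2.56], [-1.29, 2.01], [-1.08, 1.49], [-3.29, 1.98], [-2.81, -0.18], [-2.99, 2.99]. Speed limits (rad/s): [2.57, 2.57, 3.01, 3.14, 3.14, 3.14].

INTERFACE

Orientations are given as a rotation vector (axis times angle).
In Python, from plant import arm, capture, recognise, pinpoint gives the robot as it stands.
- The arm moves only by the tool apply_moves, never from a script. Its argument "motion" is a list of rows, each an object with "rot": the turn, a rotation vector about the tool's x, y, z in units of 8 degrees (1.0 is 8 degrees), a list of three; "offset": the shift along the tool's x, y, z in cm, a list of three; "grip": the opening, from 0 (shut) to 1 (fully open). In form: [{"rot": [rx, ry, rz], "offset": [dx, dy, dz], "grip": grip}, ...]. A call has 1 to 8 rows; each row shifts and turns the pose as measured when the row begins, along the tool's axes as they then stand; what a row does not reach is not made up. A row lasts 1/10 s, in which the tool goes at most 50 mm and 8.59 degrees, less where a joint would pass 70% of its speed; a pose out of reach is approached as far as the arm can. A call with a gripper value outside its range is refused whole. The fingers move at their own pace and stop on an object; "squeeze" is the grip in N (left out, the last holds). Time passes only in rows, so rows that do not move let the fingers close. It gives the time, the measured TCP pose, the force and the opening at its end, in the units of the state.
- arm.observe(): the state, without advancing time (a new reading comes with each control period).
- capture(name): name is "scene" or "top" or "wrist"; returns a dict with "frame" (400x640x3 uint8, red, green, blue), "z_map" (400x640 float32, m along the optical axis (not along the pixel's ray), 0 where there is no reading), "K" (3x3 intrinsics, pixels), "rvec" (rotation vector, rad) and "tvec" (3), from world to camera coordinates, as OpenCV has them. Camera axes: x right, y down, z forward; pixel columns grow to the right and rows downward; lengths in m; the calibration is good to about 2 mm. The wrist camera is an equidistant fisheye: a pixel r from the principal point sees the ray r / f radians off the axis. A picture is of the moment at which its call begins.
- arm.finish_job(): hands the job in, once; it reports no verdict.
Trained networks look in the newest picture that a camera, given by its name, has taken for a name from the list of things; names that differ only in an ending like _2 or _b are one class to them, and where a whole thing is asked for, a point or a joint stands for the part that bears it (a point fixed in the world has none). Each returns a list of dicts, best first, with "conf" (0 to 1); they miss things now and then, are a little off and sometimes report something else, mostly with a low value. They report only what shows in the picture. A call takes as long as a camera call.
- recognise(camera, thing): "centre" ([x, y, z] in m, in the coordinates of the camera as it stood for that picture, good to about 4 mm: the middle of the surface that is visible of it).
- pinpoint(camera, thing): "centre" ([x, y, z] in m, in the coordinates of the camera as it stood for that picture, good to about 4 mm: a listed point, or the origin of a listed thing).
The state is a dict: "clock": time; "joint_pos": joint angles; "dq": joint speeds; "joint_torque": joint torques, N m; "ee_pos": TCP position; "eef_rot": TCP orientation; "contact_force": force on the tool from outside, world axes, zero at the start; "ft_torque": the same for the moment, N m; "finger_gap": opening from 0.0 (shut) to 1.0 (fully open).
Only numpy, scipy, OpenCV 4.12 (cv2) and the standard library are available. Lean on these libraries where they do the work, as an engineer would, in place of code of your own. Each camera call takes 0.05 s, during which the arm holds its last target.

TASK

In the slide-jaw fixture, lift out the aluminium tube block, turn it half round so that its red-striped face with the brass port faces the robot's side, set it back flat between the jaws, midway across their width, and let go. Then pull the red knob of the sliding jaw's sprung index plunger fully up, slide the jaw by it until the block is pressed firmly between both jaws, and finish like that, still holding the knob fully up and the jaw pressed on, so that I can tighten the clamp screw. Do not knock over the yellow-lidded specimen cup or the blue-capped brown bottle.

Things in the scene. Friction and masses are not known exactly. Their poses are not given: they have to be found in the camera images.
- fixture: Slide-jaw fixture, bolted down: grey plate 110 (x) x 260 (y) x 18 mm; fixed aluminium jaw at its +y end (74 mm wide, clamping face at y = +95 mm), blue sliding jaw at -y; both jaws' tops at z = 54 mm. Origin: centre of the plate's underside. y = slide direction; -x = the robot's side (yaw within 0.35 rad). Index hole 10 mm wide at x = 0, y = -62 mm.
- jaw (a joint): Sliding jaw's travel (m) along the fixture's +y: 0 = parked, pin in the index hole (1 mm play), clamping face at fixture y = -13 mm, 108 mm from the fixed jaw. The 60 mm block is clamped at 0.048; slide ends at 0.056. About 2 N of friction; it moves only with the pin pulled out and stays where it is left.
- jaw_face (a point): Middle of the sliding jaw's clamping face (upright blue plate with dark steel pad, 94 mm wide, 23.5 mm thick, top at z = 54 mm), 38 mm above the table; axes parallel to the fixture's. The shelf behind it (-y, top at z = 46 mm) carries the plunger.
- plunger (a joint): Lift of the index plunger (m): 0 = its 8 mm thick pin sits 8 mm deep in the hole, 0.014 = fully up against its stop. The pin is clear of the plate above 0.009. A spring pulls it down with 4.5 N at 0 and 8 N at 0.014; let go, it snaps back.
- knob_grip (a point): Middle of the plunger's red upright cylindrical knob (24 mm in diameter, 30 mm tall), on its axis, 15 mm below its top; 73 mm above the table when down. It rides on the sliding jaw, 49 mm behind (-y of) the clamping face. A steel collar under the knob ends at z = 54 mm: keep fingertips above that.
- block: Loose aluminium tube block 44 (x) x 60 (y) x 55 mm, six wells in its top, 0.3 kg. Origin: centre of its underside, z up. Stands on the plate between the jaws (underside z = 18, top z = 73 mm), its 60 mm along the slide. Its +x side is the red-striped port face, at the start on the fixture's far side. Grasp from above across the 44 mm, on the faces the jaws leave free.
- block_port (a point): The brass-ringed port in the middle of the block's red-striped face: 22 mm along the block's +x from its centre, 25 mm above its underside. A red stripe runs along that face's upper edge and shows from above.
- cup: Bystander: specimen cup with a yellow lid, on the right, 66 mm wide and 70 mm tall, origin at the centre of its underside.
- bottle: Bystander: small brown bottle with a blue cap, on the left, 38 mm wide, 70 mm tall, origin at the centre of its underside.

How it is judged:
By the outcome, as a careful person would: the job done as asked, in the order asked, and still so for the second after the job is handed in, while the arm keeps its last pose, push and grip.
It also fails if it takes over 51 s, if anything falls off the work surface, if the arm or the gripper's body presses on something with over 40 N, if the wrist force passes 120 N, or if a joint passes its speed limit or range.

## Working session

There is one attempt and no reset: what is moved stays moved. The work goes in short steps, Python scripts to look and compute and a tool call to move; the robot and the scene stay as the last step left them, time stands still between calls to the robot, and variables do not carry over. Pictures are saved under pics/ and viewed, and the job is handed in when it is done.

Besides the shell and the picture viewer there is one more tool, called after "Emit:" by a JSON object that holds its "fn" and its "kwargs". apply_moves: Moves the arm, as the interface text tells. Its arguments: {"type":"object","properties":{"motion":{"type":"array","items":{"type":"object","properties":{"rot":{"type":"array","items":{"type":"number"}},"offset":{"type":"array","items":{"type":"number"}},"grip":{"type":"number"}}}},"squeeze":{"type":"number"}},"required":["motion"]}

```bash
ls; mkdir -p pics; cat > h.py <<'E'
import numpy as np, cv2
from scipy.spatial.transform import Rotation as R
from plant import arm, capture, recognise, pinpoint
def w(cap,p):
    Rm=cv2.Rodrigues(np.array(cap['rvec'],float))[0]
    return Rm.T@(np.array(p)-np.array(cap['tvec']).ravel())
def save(cap,n): cv2.imwrite(f'pics/{n}.png',cap['frame'][:,:,::-1])
E
python3 - <<'E'
from h import *
np.set_printoptions(precision=4,suppress=True)
print(arm.observe())
for c in ['top','scene']:
    cap=capture(c); save(cap,c+'0')
    print(c, w(cap,[0,0,0]))
    for t in ['fixture','jaw_face','knob_grip','block','block_port','cup','bottle']:
        r=pinpoint(c,t)
        print(c,t,[(w(cap,q['centre']),round(q['conf'],2)) for q in r[:2]])
E
```

```text
pics
{'clock': 0.0, 'joint_pos': array([ 1.4527,  0.0408,  0.0838, -0.0005, -1.6155, -0.3337]), 'dq': array([-0.0002,  0.0006, -0.0003, -0.0006, -0.0003, -0.0003]), 'joint_torque': array([ -0.0019, -36.8218,  34.7409,   6.9325,  -0.0053,  -0.    ]), 'ee_pos': array([0.2617, 0.5396, 0.2522]), 'eef_rot': array([ 1.6667, -2.6613,  0.0017]), 'contact_force': array([ 0.4561,  0.9344, -0.135 ]), 'ft_torque': array([ 0.0256, -0.0254, -0.0463]), 'finger_gap': 1.0019797456432697}
top [ 0.4165 -0.0116  1.2348]
top fixture [(array([ 0.4956, -0.0621,  0.0036]), 0.73)]
top jaw_face [(array([ 0.4944, -0.0713,  0.0396]), 0.73)]
top knob_grip [(array([ 0.4992, -0.1232,  0.0737]), 0.47)]
top block [(array([ 0.5003, -0.0242,  0.0163]), 0.8)]
top block_port [(array([ 0.5154, -0.0257,  0.0414]), 0.87), (array([ 0.59  , -0.317 ,  0.0053]), 0.42)]
top cup [(array([ 0.5891, -0.3147,  0.0011]), 0.84)]
top bottle [(array([ 0.6085,  0.3136, -0.0022]), 0.68)]
scene [-0.1003 -0.5644  0.8895]
scene fixture [(array([ 0.5002, -0.0591,  0.0007]), 0.62)]
scene jaw_face [(array([ 0.5005, -0.0759,  0.0376]), 0.67)]
scene knob_grip [(array([ 0.5005, -0.1245,  0.0737]), 0.51)]
scene block [(array([ 0.4998, -0.0219,  0.0157]), 0.76)]
scene block_port [(array([ 0.5207, -0.0266,  0.0446]), 0.81)]
scene cup [(array([ 0.5838, -0.3127,  0.0037]), 0.62)]
scene bottle [(array([ 0.6147,  0.3137, -0.0028]), 0.67)]
```

View images.

View pics/top0.png

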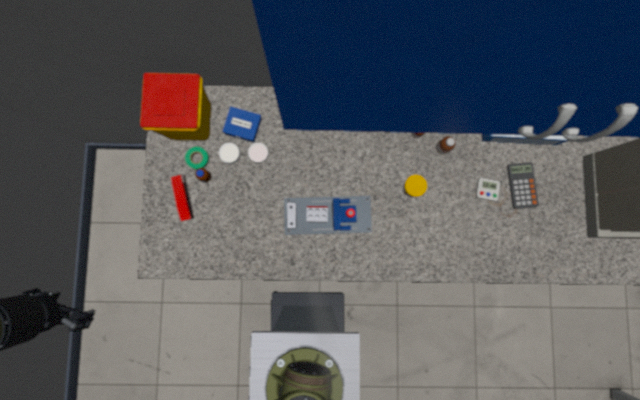

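View pics/scene0.png

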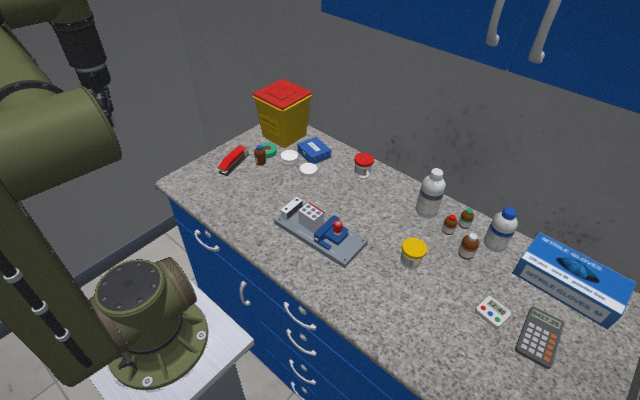

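```bash
cat > pl.py <<'E'
import numpy as np
from scipy.spatial.transform import Rotation as R
def plan(p0,rv0,p1,yaw1,step=0.045,dz=0,n=None,mid=False):
    """rows from (p0,rotvec) to p1 with tool down & tool-x yaw yaw1; ang in rad"""
    R0=R.from_rotvec(rv0); c,s=np.cos(yaw1),np.sin(yaw1)
    R1=R.from_matrix(np.array([[c,s,0],[s,-c,0],[0,0,-1.]]))
    p0=np.array(p0);p1=np.array(p1)
    rel=(R0.inv()*R1).as_rotvec()
    k=max(int(np.ceil(np.linalg.norm(p1-p0)/step)),int(np.ceil(np.linalg.norm(rel)/np.radians(8)-0.02)),1)
    if n:k=max(k,n)
    out=[]
    for i in range(k):
        Ri=R0*R.from_rotvec(rel*i/k)
        out.append((np.round(rel/k/np.radians(8),2).tolist(),np.round(Ri.inv().apply((p1-p0)/k)*100,2).tolist()))
    for o in out: print('{"rot":%s,"offset":%s}'%o)
def go(p1,yaw1,**k):
    from plant import arm
    s=arm.observe(); plan(s['ee_pos'],s['eef_rot'],p1,yaw1,**k)
def st():
    from plant import arm
    s=arm.observe(); M=R.from_rotvec(s['eef_rot']).as_matrix()
    print('t',round(s['clock'],2),'p',s['ee_pos'].round(4),'yaw',np.arctan2(M[1,0],M[0,0]).round(4),'tilt',M[:2,2].round(4),'q',s['joint_pos'].round(3),'F',s['contact_force'].round(1),'gap',round(s['finger_gap'],3))
E
python3 - <<'E'
from pl import *
st(); go([0.50,-0.03,0.25],np.pi,step=0.047)
E
```

```text
t 0.8 p [0.2619 0.5398 0.2533] yaw -2.0226 tilt [-0. -0.] q [ 1.453  0.04   0.085 -0.    -1.615 -0.334] F [0.5 0.  0.2] gap 0.999
{"rot":[-0.0, -0.0, 0.57],"offset":[2.92, -3.31, 0.02]}
{"rot":[-0.0, -0.0, 0.57],"offset":[2.65, -3.53, 0.02]}
{"rot":[-0.0, -0.0, 0.57],"offset":[2.36, -3.73, 0.02]}
{"rot":[-0.0, -0.0, 0.57],"offset":[2.05, -3.91, 0.02]}
{"rot":[-0.0, -0.0, 0.57],"offset":[1.73, -4.06, 0.02]}
{"rot":[-0.0, -0.0, 0.57],"offset":[1.4, -4.18, 0.02]}
{"rot":[-0.0, -0.0, 0.57],"offset":[1.06, -4.28, 0.02]}
{"rot":[-0.0, -0.0, 0.57],"offset":[0.72, -4.35, 0.02]}
{"rot":[-0.0, -0.0, 0.57],"offset":[0.37, -4.4, 0.02]}
{"rot":[-0.0, -0.0, 0.57],"offset":[0.02, -4.41, 0.02]}
{"rot":[-0.0, -0.0, 0.57],"offset":[-0.34, -4.4, 0.02]}
{"rot":[-0.0, -0.0, 0.57],"offset":[-0.69, -4.36, 0.02]}
{"rot":[-0.0, -0.0, 0.57],"offset":[-1.03, -4.29, 0.02]}
{"rot":[-0.0, -0.0, 0.57],"offset":[-1.37, -4.19, 0.02]}
```

Emit:
{"fn": "apply_moves", "kwargs": {"motion": [{"rot":[0,0,0.57],"offset":[2.92,-3.31,0],"grip":1},{"rot":[0,0,0.57],"offset":[2.65,-3.53,0],"grip":1},{"rot":[0,0,0.57],"offset":[2.36,-3.73,0],"grip":1},{"rot":[0,0,0.57],"offset":[2.05,-3.91,0],"grip":1},{"rot":[0,0,0.57],"offset":[1.73,-4.06,0],"grip":1},{"rot":[0,0,0.57],"offset":[1.4,-4.18,0],"grip":1},{"rot":[0,0,0.57],"offset":[1.06,-4.28,0],"grip":1}]}}

```text
clock: 1.5
ee_pos: [0.3804, 0.2476, 0.2514]
eef_rot: [0.851, -3.023, 0.005]
contact_force: [1.4, 0.3, 0.2]
finger_gap: 1.002
```

```bash
python3 - <<'E'
from pl import *
st(); go([0.50,-0.03,0.25],np.pi,step=0.047)
E
```

```text
t 1.5 p [0.3804 0.2476 0.2514] yaw -2.593 tilt [-0.0001 -0.0031] q [ 1.026e+00 -3.560e-01 -2.710e-01  1.000e-03 -1.659e+00 -4.770e-01] F [1.4 0.3 0.2] gap 1.002
{"rot":[-0.0, -0.0, 0.56],"offset":[0.61, -4.27, 0.03]}
{"rot":[-0.0, -0.0, 0.56],"offset":[0.27, -4.31, 0.03]}
{"rot":[-0.0, -0.0, 0.56],"offset":[-0.06, -4.32, 0.03]}
{"rot":[-0.0, -0.0, 0.56],"offset":[-0.4, -4.3, 0.03]}
{"rot":[-0.0, -0.0, 0.56],"offset":[-0.74, -4.26, 0.02]}
{"rot":[-0.0, -0.0, 0.56],"offset":[-1.07, -4.18, 0.02]}
{"rot":[-0.0, -0.0, 0.56],"offset":[-1.39, -4.09, 0.02]}
```

Emit:
{"fn": "apply_moves", "kwargs": {"motion": [{"rot":[0,0,0.56],"offset":[0.61,-4.27,0],"grip":1},{"rot":[0,0,0.56],"offset":[0.27,-4.31,0],"grip":1},{"rot":[0,0,0.56],"offset":[-0.06,-4.32,0],"grip":1},{"rot":[0,0,0.56],"offset":[-0.4,-4.3,0],"grip":1},{"rot":[0,0,0.56],"offset":[-0.74,-4.26,0],"grip":1},{"rot":[0,0,0.56],"offset":[-1.07,-4.18,0],"grip":1},{"rot":[0,0,0.56],"offset":[-1.39,-4.09,0],"grip":1}]}}

```text
clock: 2.2
ee_pos: [0.4998, -0.0436, 0.2549]
eef_rot: [0.031, 3.134, 0.003]
contact_force: [0.7, -0.1, -0.4]
finger_gap: 1.001
```

```bash
python3 - <<'E'
from h import *
from pl import *
np.set_printoptions(precision=4,suppress=True)
st()
for c in ['wrist']:
    cap=capture(c); save(cap,c+'1'); np.savez('wrist1.npz',**cap)
    print(c, w(cap,[0,0,0]),cap['K'])
    for t in ['fixture','jaw_face','knob_grip','block','block_port']:
        r=pinpoint(c,t)
        print(c,t,[(w(cap,q['centre']),round(q['conf'],2)) for q in r[:2]])
E
```

```text
t 2.2 p [ 0.4998 -0.0436  0.2549] yaw 3.1218 tilt [0.0072 0.0019] q [ 0.316 -0.23  -0.164  0.    -1.629 -0.335] F [ 0.7 -0.1 -0.4] gap 1.001
wrist [ 0.4965 -0.1183  0.3767] [[309.7069   0.     322.5049]
 [  0.     309.7069 198.6665]
 [  0.       0.       1.    ]]
wrist fixture []
wrist jaw_face [(array([ 0.4981, -0.075 ,  0.0378]), 0.97)]
wrist knob_grip [(array([ 0.497 , -0.1194,  0.0791]), 0.8)]
wrist block [(array([ 0.4922, -0.0284,  0.0175]), 0.66)]
wrist block_port [(array([ 0.5177, -0.0257,  0.0414]), 0.92)]
```

View pics/wrist1.png

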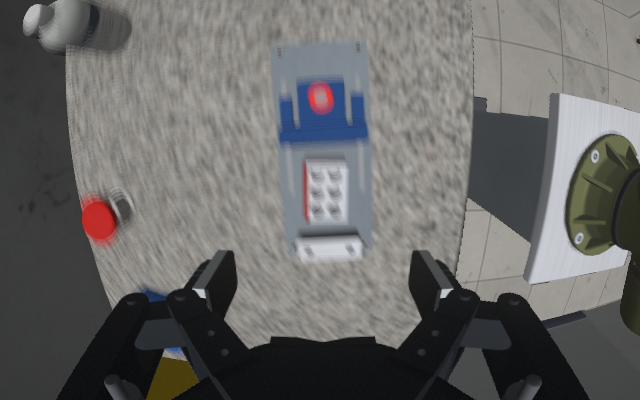

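```bash
cat >> h.py <<'E'
def cloud(cap):
    K=np.array(cap['K']); h,wd=cap['z_map'].shape
    u,v=np.meshgrid(np.arange(wd),np.arange(h))
    x=(u-K[0,2])/K[0,0]; y=(v-K[1,2])/K[1,1]; th=np.hypot(x,y)
    s=np.where(th>1e-9,np.tan(np.minimum(th,1.5))/np.maximum(th,1e-9),1)
    z=cap['z_map']; P=np.stack([x*s*z,y*s*z,z],-1)
    Rm=cv2.Rodrigues(np.array(cap['rvec'],float))[0]
    return (P-np.array(cap['tvec']).ravel())@Rm
def rect(P,m):
    q=(P[m][:,:2]*1000).astype(np.float32)
    (c,s,a)=cv2.minAreaRect(q); return np.round(np.array(c)/1000,4),np.round(s,1),round(a,2),m.sum()
E
cat > meas.py <<'E'
from h import *
from pl import st
def meas(name,fx=(0.5,-0.06),pr=True):
    np.set_printoptions(precision=4,suppress=True)
    st(); cap=capture('wrist'); save(cap,name)
    P=cloud(cap); rgb=cap['frame'].astype(int); r,g,b=rgb[...,0],rgb[...,1],rgb[...,2]
    near=(np.hypot(P[...,0]-fx[0],P[...,1]-fx[1])<0.16)&(cap['z_map']>0.05)
    Z=P[...,2]
    print('zhist',np.histogram(Z[near],bins=np.arange(-.01,.11,.005)))
    blk=(Z>.066)&(Z<.08)&near&(P[...,1]>fx[1]-.03)
    print('block',rect(P,blk), P[blk].mean(0))
    red=near&(r>150)&(g<90)&(b<90)
    rb=red&blk; print('stripe mean',P[rb].mean(0),rb.sum())
    kn=near&(Z>.076)&(P[...,1]<fx[1]-.03); print('knob top',rect(P,kn),P[kn].mean(0))
    pl=near&(Z>.013)&(Z<.023); print('plate',rect(P,pl))
    bl=near&(b>r+25)&(Z>.05)&(Z<.06); print('jaw top',rect(P,bl),P[bl].mean(0))
    fj=near&(Z>.05)&(Z<.058)&(P[...,1]>fx[1]+.03)&(abs(r-b)<30); print('fixed jaw top',rect(P,fj),P[fj].mean(0))
    return cap
E
python3 -c "
from meas import *
meas('w2')"
```

```text
t 2.5 p [ 0.4994 -0.0412  0.2546] yaw 3.126 tilt [0.0062 0.0018] q [ 0.321 -0.231 -0.165  0.    -1.63  -0.336] F [-0.5 -0.2 -0.5] gap 1.002
zhist (array([    0,  2329, 25432,     0,     0,  8439,  2279,   448,   544,
         229,   304,  1854,  1646,  1669,   136,   147,  1560,   230,
           7,   431,    72,     0,     0]), array([-0.01 , -0.005,  0.   ,  0.005,  0.01 ,  0.015,  0.02 ,  0.025,
        0.03 ,  0.035,  0.04 ,  0.045,  0.05 ,  0.055,  0.06 ,  0.065,
        0.07 ,  0.075,  0.08 ,  0.085,  0.09 ,  0.095,  0.1  ,  0.105]))
block (array([ 0.4961, -0.0277]), array([60.9, 45.1]), 89.95, np.int64(1913)) [ 0.496  -0.0294  0.0737]
stripe mean [ 0.5143 -0.0321  0.0743] 15
knob top (array([ 0.499 , -0.1226]), array([23. , 22.5]), 1.53, np.int64(510)) [ 0.4993 -0.1226  0.0891]
plate (array([ 0.4966, -0.0611]), array([111.2, 260.6]), 2.58, np.int64(10614))
jaw top (array([ 0.4977, -0.0856]), array([93.2, 21. ]), 2.63, np.int64(1716)) [ 0.4972 -0.0858  0.055 ]
fixed jaw top (array([0.4926, 0.0169]), array([73.7, 84. ]), 2.12, np.int64(1390)) [0.4916 0.0399 0.0547]
```

```bash
python3 -c "
from pl import *
st(); go([0.4962,-0.0277,0.16],np.pi+.045,step=.045);print(); plan([0.4962,-0.0277,0.16],R.from_matrix([[-np.cos(.045),-np.sin(.045),0],[-np.sin(.045),np.cos(.045),0],[0,0,-1]]).as_rotvec(),[0.4962,-0.0277,0.055],np.pi+.045,step=.035)"
```

```text
t 2.55 p [ 0.4994 -0.0408  0.2547] yaw 3.1269 tilt [0.0064 0.0019] q [ 0.322 -0.231 -0.165  0.    -1.63  -0.336] F [ 1.1 -0.3  0.5] gap 1.002
{"rot":[0.0, 0.02, -0.14],"offset":[0.13, 0.43, 3.16]}
{"rot":[0.0, 0.02, -0.14],"offset":[0.12, 0.43, 3.16]}
{"rot":[0.0, 0.02, -0.14],"offset":[0.1, 0.44, 3.16]}

{"rot":[0.0, -0.0, 0.0],"offset":[-0.0, -0.0, 3.5]}
{"rot":[0.0, -0.0, 0.0],"offset":[-0.0, -0.0, 3.5]}
{"rot":[0.0, -0.0, 0.0],"offset":[-0.0, -0.0, 3.5]}
```

View pics/w2.png

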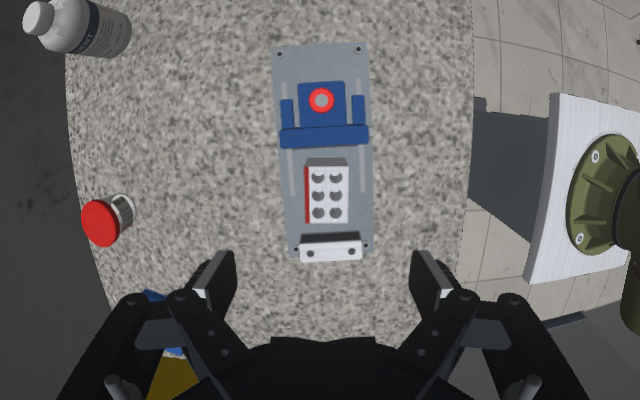

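Emit:
{"fn": "apply_moves", "kwargs": {"motion": [{"rot":[0,0.02,-0.14],"offset":[0.13,0.43,3.16],"grip":1},{"rot":[0,0.02,-0.14],"offset":[0.12,0.43,3.16],"grip":1},{"rot":[0,0.02,-0.14],"offset":[0.1,0.44,3.16],"grip":1},{"rot":[0,0,0],"offset":[0,0,0],"grip":1}]}}

```text
clock: 2.95
ee_pos: [0.4962, -0.0222, 0.1595]
eef_rot: [-0.088, 3.137, 0.006]
contact_force: [-0.8, -0.4, -0.3]
finger_gap: 0.999
```

```bash
python3 -c "
from meas import *
c=meas('w3')
from pl import *
go([0.4962,-0.0277,0.055],np.pi+.045,step=.035)"
```

```text
t 2.95 p [ 0.4962 -0.0222  0.1595] yaw -3.0857 tilt [0.0035 0.0038] q [ 0.36  -0.235 -0.341 -0.002 -1.461 -0.304] F [-0.8 -0.4 -0.3] gap 0.999
zhist (array([    0,  2500, 38705,     0,     0, 14302,  3589,   784,  1049,
         453,   528,  3336,  3157,  3210,   314,   352,  3324,   481,
          50,   906,   198,     0,     0]), array([-0.01 , -0.005,  0.   ,  0.005,  0.01 ,  0.015,  0.02 ,  0.025,
        0.03 ,  0.035,  0.04 ,  0.045,  0.05 ,  0.055,  0.06 ,  0.065,
        0.07 ,  0.075,  0.08 ,  0.085,  0.09 ,  0.095,  0.1  ,  0.105]))
block (array([ 0.4961, -0.0276]), array([61.1, 44.9]), 89.56, np.int64(4028)) [ 0.4963 -0.029   0.0737]
stripe mean [ 0.5145 -0.031   0.0743] 19
knob top (array([ 0.4997, -0.1223]), array([23.8, 24.1]), 51.23, np.int64(1171)) [ 0.4993 -0.1219  0.0889]
plate (array([ 0.4965, -0.0612]), array([111.3, 260.7]), 2.57, np.int64(17700))
jaw top (array([ 0.498 , -0.0854]), array([94.1, 20.4]), 2.62, np.int64(3446)) [ 0.4981 -0.0854  0.055 ]
fixed jaw top (array([0.4936, 0.016 ]), array([74.5, 85.1]), 3.43, np.int64(2423)) [0.4923 0.0392 0.0547]
{"rot":[0.01, 0.01, 0.02],"offset":[0.06, -0.13, 2.69]}
{"rot":[0.01, 0.01, 0.02],"offset":[0.06, -0.13, 2.69]}
{"rot":[0.01, 0.01, 0.02],"offset":[0.05, -0.13, 2.69]}
{"rot":[0.01, 0.01, 0.02],"offset":[0.04, -0.13, 2.69]}
```

View pics/w3.png

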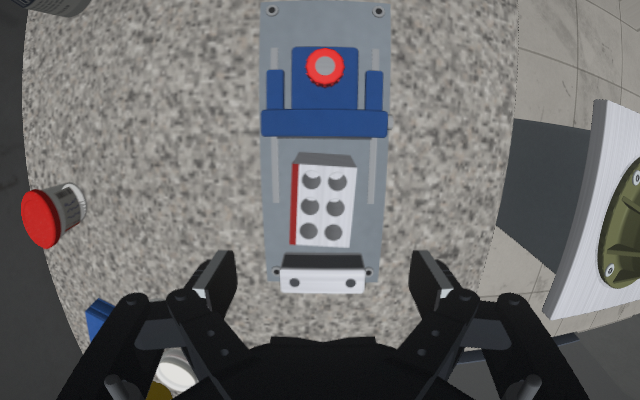

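```bash
python3 -c "
from pl import *
st();go([0.4962,-0.0277,0.055],np.pi-.005,step=.035)"
```

```text
t 3.0 p [ 0.4975 -0.0226  0.1628] yaw -3.0862 tilt [0.0079 0.0032] q [ 0.36  -0.237 -0.337 -0.    -1.462 -0.305] F [-0.1  0.6  0.6] gap 0.997
{"rot":[0.01, 0.01, 0.11],"offset":[0.06, -0.13, 2.69]}
{"rot":[0.01, 0.01, 0.11],"offset":[0.05, -0.13, 2.69]}
{"rot":[0.01, 0.01, 0.11],"offset":[0.05, -0.13, 2.69]}
{"rot":[0.01, 0.01, 0.11],"offset":[0.04, -0.13, 2.69]}
```

Emit:
{"fn": "apply_moves", "kwargs": {"motion": [{"rot":[0.01,0.01,0.11],"offset":[0.06,-0.13,2.69],"grip":1},{"rot":[0.01,0.01,0.11],"offset":[0.05,-0.13,2.69],"grip":1},{"rot":[0.01,0.01,0.11],"offset":[0.05,-0.13,2.69],"grip":1},{"rot":[0.01,0.01,0.11],"offset":[0.04,-0.13,2.5],"grip":1},{"rot":[0,0,0],"offset":[0,0,0],"grip":1}]}}

```text
clock: 3.5
ee_pos: [0.5036, -0.0247, 0.0684]
eef_rot: [0.004, 3.119, -0.002]
contact_force: [-0.0, 0.3, 0.5]
finger_gap: 0.998
```

```bash
python3 -c "
from pl import *
st();go([0.4962,-0.0277,0.055],np.pi-.005,step=.035)"
```

```text
t 3.5 p [ 0.5036 -0.0247  0.0684] yaw 3.1388 tilt [ 0.0222 -0.0015] q [ 0.358 -0.184 -0.47   0.01  -1.264 -0.363] F [-0.   0.3  0.5] gap 0.998
{"rot":[-0.01, 0.16, 0.02],"offset":[0.77, -0.3, 1.32]}
```

Emit:
{"fn": "apply_moves", "kwargs": {"motion": [{"rot":[0,0.1,0.01],"offset":[0.5,-0.2,0.8],"grip":1},{"rot":[0,0,0],"offset":[0,0,0],"grip":1}]}}

```text
clock: 3.7
ee_pos: [0.5008, -0.026, 0.0647]
eef_rot: [0.003, 3.129, -0.002]
contact_force: [0.2, 0.9, -1.4]
finger_gap: 1.001
```

```bash
python3 -c "
from pl import *
st();go([0.4962,-0.0277,0.055],np.pi-.005,step=.035)"
```

```text
t 3.7 p [ 0.5008 -0.026   0.0647] yaw 3.1394 tilt [ 0.0129 -0.0013] q [ 0.355 -0.18  -0.472  0.006 -1.267 -0.359] F [ 0.2  0.9 -1.4] gap 1.001
{"rot":[-0.01, 0.09, 0.02],"offset":[0.47, -0.17, 0.96]}
```

Emit:
{"fn": "apply_moves", "kwargs": {"motion": [{"rot":[0,0.12,0.02],"offset":[0.6,-0.2,1.2],"grip":1},{"rot":[0,0.05,0],"offset":[0.2,-0.05,0.5],"grip":1},{"rot":[0,0,0],"offset":[0,0,0],"grip":1}]}}

```text
clock: 4.0
ee_pos: [0.4943, -0.0282, 0.05]
eef_rot: [-0.007, -3.134, 0.0]
contact_force: [-0.5, -0.1, 0.2]
finger_gap: 1.001
```

```bash
python3 -c "
from pl import *
st();go([0.4962,-0.0277,0.055],np.pi-.005,step=.035)"
```

```text
t 4.0 p [ 0.4943 -0.0282  0.05  ] yaw 3.1371 tilt [-0.0073 -0.0001] q [ 0.349 -0.167 -0.486 -0.002 -1.259 -0.353] F [-0.5 -0.1  0.2] gap 1.001
{"rot":[-0.0, -0.05, 0.0],"offset":[-0.19, 0.05, -0.5]}
```

Emit:
{"fn": "apply_moves", "kwargs": {"motion": [{"rot":[0,-0.05,0],"offset":[-0.19,0.05,-0.6],"grip":1},{"rot":[0,0,0],"offset":[0,0,0],"grip":0.4},{"rot":[0,0,0],"offset":[0,0,0],"grip":0.3},{"rot":[0,0,0],"offset":[0,0,0],"grip":0.2},{"rot":[0,0,0],"offset":[0,0,0],"grip":0.2}], "squeeze": 60}}

```text
clock: 4.5
ee_pos: [0.4972, -0.0276, 0.0578]
eef_rot: [0.007, 3.139, -0.0]
contact_force: [0.5, 0.6, -0.5]
finger_gap: 0.506
```

```bash
python3 -c "
from pl import *
st()"
```

```text
t 4.5 p [ 0.4972 -0.0276  0.0578] yaw 3.1373 tilt [ 0.0026 -0.0001] q [ 3.510e-01 -1.750e-01 -4.790e-01  1.000e-03 -1.264e+00 -3.550e-01] F [ 0.5  0.6 -0.5] gap 0.506
```

Emit:
{"fn": "apply_moves", "kwargs": {"motion": [{"rot":[0,0,0],"offset":[0,0,0],"grip":0.2},{"rot":[0,0,0],"offset":[0,0,-1.5],"grip":0.2},{"rot":[0,0,0],"offset":[0,0,-3],"grip":0.2},{"rot":[0,0,0],"offset":[0,0,-3],"grip":0.2},{"rot":[0,0,0],"offset":[0,0,-2],"grip":0.2},{"rot":[0,0,0],"offset":[0,0,0],"grip":0.2}]}}

```text
clock: 5.1
ee_pos: [0.493, -0.0278, 0.149]
eef_rot: [-0.008, -3.13, 0.0]
contact_force: [-0.8, -0.3, -3.6]
finger_gap: 0.51
```

```bash
python3 -c "
from pl import *
st()
from h import *
save(capture('wrist'),'w4');st()"
```

```text
t 5.1 p [ 0.493  -0.0278  0.149 ] yaw 3.1362 tilt [-0.0113 -0.0002] q [ 0.35  -0.227 -0.353 -0.004 -1.456 -0.355] F [-0.8 -0.3 -3.6] gap 0.51
t 5.15 p [ 0.4922 -0.0277  0.1469] yaw 3.1361 tilt [-0.014 -0.   ] q [ 0.35  -0.226 -0.355 -0.005 -1.455 -0.355] F [ 0.3 -0.1 -4.4] gap 0.505
```

View pics/w4.png

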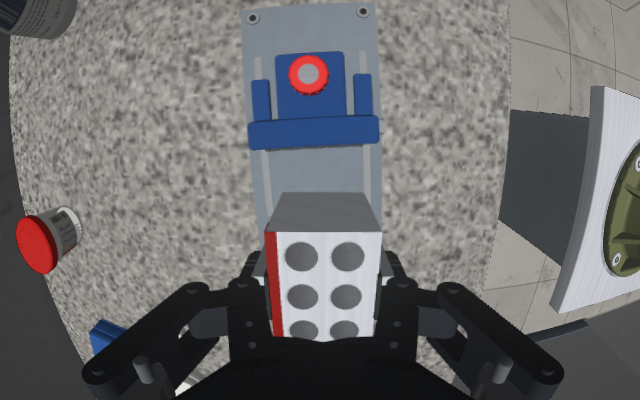

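Emit:
{"fn": "apply_moves", "kwargs": {"motion": [{"rot":[0,0,-1],"offset":[0,0,0],"grip":0.2},{"rot":[0,0,-1],"offset":[0,0,0],"grip":0.2},{"rot":[0,0,-1],"offset":[0,0,0],"grip":0.2},{"rot":[0,0,-1],"offset":[0,0,0],"grip":0.2},{"rot":[0,0,-1],"offset":[0,0,0],"grip":0.2},{"rot":[0,0,-1],"offset":[0,0,0],"grip":0.2},{"rot":[0,0,-1],"offset":[0,0,0],"grip":0.2},{"rot":[0,0,-1],"offset":[0,0,0],"grip":0.2}]}}

```text
clock: 5.95
ee_pos: [0.4833, -0.0273, 0.1253]
eef_rot: [1.692, -2.602, -0.037]
contact_force: [-0.5, 0.4, -2.9]
finger_gap: 0.506
```

```bash
python3 -c "
from pl import *
st(); go([.494,-.006,.14],1.7)"
```

```text
t 5.95 p [ 0.4833 -0.0273  0.1253] yaw -1.9882 tilt [-0.0443 -0.    ] q [ 0.35  -0.215 -0.382 -0.015 -1.445  0.805] F [-0.5  0.4 -2.9] gap 0.506
{"rot":[-0.0, -0.02, 0.98],"offset":[-0.12, -0.0, -0.08]}
{"rot":[-0.0, -0.02, 0.98],"offset":[-0.12, 0.01, -0.08]}
{"rot":[-0.0, -0.02, 0.98],"offset":[-0.12, 0.03, -0.08]}
{"rot":[-0.0, -0.02, 0.98],"offset":[-0.12, 0.05, -0.08]}
{"rot":[-0.0, -0.02, 0.98],"offset":[-0.11, 0.06, -0.08]}
{"rot":[-0.0, -0.02, 0.98],"offset":[-0.1, 0.08, -0.08]}
{"rot":[-0.0, -0.02, 0.98],"offset":[-0.09, 0.09, -0.08]}
{"rot":[-0.0, -0.02, 0.98],"offset":[-0.08, 0.1, -0.08]}
{"rot":[-0.0, -0.02, 0.98],"offset":[-0.06, 0.11, -0.08]}
{"rot":[-0.0, -0.02, 0.98],"offset":[-0.05, 0.12, -0.08]}
{"rot":[-0.0, -0.02, 0.98],"offset":[-0.03, 0.12, -0.08]}
{"rot":[-0.0, -0.02, 0.98],"offset":[-0.01, 0.13, -0.08]}
{"rot":[-0.0, -0.02, 0.98],"offset":[0.0, 0.13, -0.08]}
{"rot":[-0.0, -0.02, 0.98],"offset":[0.02, 0.12, -0.08]}
{"rot":[-0.0, -0.02, 0.98],"offset":[0.04, 0.12, -0.08]}
{"rot":[-0.0, -0.02, 0.98],"offset":[0.05, 0.11, -0.08]}
{"rot":[-0.0, -0.02, 0.98],"offset":[0.07, 0.11, -0.08]}
{"rot":[-0.0, -0.02, 0.98],"offset":[0.08, 0.1, -0.08]}
{"rot":[-0.0, -0.02, 0.98],"offset":[0.09, 0.08, -0.08]}
```

```bash
cat >> pl.py <<'E'
def turn(p1,yaw1,n,sagz=0.003,sagx=-0.0012,sagt=0.0045,dirn=None):
    """n rows to p1,yaw1 with feed-forward sag (world z drop, x drift, tilt) per row"""
    from plant import arm
    s=arm.observe(); p0=s['ee_pos']; M=R.from_rotvec(s['eef_rot']).as_matrix()
    y0=np.arctan2(M[1,0],M[0,0]); dy=(yaw1-y0+np.pi)%(2*np.pi)-np.pi
    if dirn and np.sign(dy)!=dirn: dy+=2*np.pi*dirn
    d=(np.array(p1)-p0)/n+np.array([-sagx,0,sagz])
    tx,ty=M[0,2],M[1,2]
    # world rot to raise tool z xy: w=-y raises x ; w=+x raises y (x cross -z = +y)
    wx=-ty/n; wy=tx/n-sagt
    for i in range(n):
        y=y0+dy*(i+.5)/n; c,q=np.cos(y),np.sin(y)
        T=np.array([[c,q,0],[q,-c,0],[0,0,-1]])
        o=np.round(T.T@d*100,2).tolist(); r=np.round(T.T@np.array([wx,wy,dy/n])/np.radians(8),2).tolist()
        print('{"rot":%s,"offset":%s,"grip":0.2},'%(r,o))
E
python3 -c "
from pl import *
turn([.49,-.015,.145],-.9,8,dirn=1)"
```

```text
{"rot":[0.07, -0.02, -0.97],"offset":[-0.21, -0.14, -0.55],"grip":0.2},
{"rot":[0.07, -0.02, -0.97],"offset":[-0.19, -0.17, -0.55],"grip":0.2},
{"rot":[0.07, -0.01, -0.97],"offset":[-0.17, -0.19, -0.55],"grip":0.2},
{"rot":[0.07, 0.0, -0.97],"offset":[-0.14, -0.21, -0.55],"grip":0.2},
{"rot":[0.07, 0.01, -0.97],"offset":[-0.11, -0.23, -0.55],"grip":0.2},
{"rot":[0.07, 0.02, -0.97],"offset":[-0.08, -0.24, -0.55],"grip":0.2},
{"rot":[0.06, 0.03, -0.97],"offset":[-0.05, -0.25, -0.55],"grip":0.2},
{"rot":[0.06, 0.04, -0.97],"offset":[-0.01, -0.26, -0.55],"grip":0.2},
```

Emit:
{"fn": "apply_moves", "kwargs": {"motion": [{"rot":[0.07,-0.02,-0.97],"offset":[-0.21,-0.14,-0.55],"grip":0.2},{"rot":[0.07,-0.02,-0.97],"offset":[-0.19,-0.17,-0.55],"grip":0.2},{"rot":[0.07,-0.01,-0.97],"offset":[-0.17,-0.19,-0.55],"grip":0.2},{"rot":[0.07,0.0,-0.97],"offset":[-0.14,-0.21,-0.55],"grip":0.2},{"rot":[0.07,0.01,-0.97],"offset":[-0.11,-0.23,-0.55],"grip":0.2},{"rot":[0.07,0.02,-0.97],"offset":[-0.08,-0.24,-0.55],"grip":0.2},{"rot":[0.06,0.03,-0.97],"offset":[-0.05,-0.25,-0.55],"grip":0.2},{"rot":[0.06,0.04,-0.97],"offset":[-0.01,-0.26,-0.55],"grip":0.2}]}}

```text
clock: 6.75
ee_pos: [0.4918, -0.0158, 0.1459]
eef_rot: [-2.853, 1.309, -0.002]
contact_force: [0.0, -0.1, -3.1]
finger_gap: 0.507
```

```bash
python3 -c "
from pl import *
st();turn([.494,-.006,.145],.045,7,dirn=1)"
```

```text
t 6.75 p [ 0.4918 -0.0158  0.1459] yaw -0.8604 tilt [0.0023 0.0018] q [ 3.780e-01 -2.440e-01 -3.730e-01 -1.000e-03 -1.439e+00  1.903e+00] F [ 0.  -0.1 -3.1] gap 0.507
{"rot":[0.02, 0.02, -0.93],"offset":[0.01, -0.21, -0.29],"grip":0.2},
{"rot":[0.02, 0.02, -0.93],"offset":[0.03, -0.2, -0.29],"grip":0.2},
{"rot":[0.01, 0.03, -0.93],"offset":[0.06, -0.2, -0.29],"grip":0.2},
{"rot":[0.01, 0.03, -0.93],"offset":[0.08, -0.19, -0.29],"grip":0.2},
{"rot":[0.01, 0.03, -0.93],"offset":[0.11, -0.18, -0.29],"grip":0.2},
{"rot":[0.0, 0.03, -0.93],"offset":[0.13, -0.16, -0.29],"grip":0.2},
{"rot":[-0.0, 0.03, -0.93],"offset":[0.15, -0.14, -0.29],"grip":0.2},
```

Feed-forward works very well.

Emit:
{"fn": "apply_moves", "kwargs": {"motion": [{"rot":[0.02,0.02,-0.93],"offset":[0.01,-0.21,-0.29],"grip":0.2},{"rot":[0.02,0.02,-0.93],"offset":[0.03,-0.2,-0.29],"grip":0.2},{"rot":[0.01,0.03,-0.93],"offset":[0.06,-0.2,-0.29],"grip":0.2},{"rot":[0.01,0.03,-0.93],"offset":[0.08,-0.19,-0.29],"grip":0.2},{"rot":[0.01,0.03,-0.93],"offset":[0.11,-0.18,-0.29],"grip":0.2},{"rot":[0,0.03,-0.93],"offset":[0.13,-0.16,-0.29],"grip":0.2},{"rot":[0,0.03,-0.8],"offset":[0.15,-0.14,-0.29],"grip":0.2},{"rot":[0,0.03,0],"offset":[0.12,0,-0.3],"grip":0.2}]}}

```text
clock: 7.55
ee_pos: [0.4955, -0.006, 0.1474]
eef_rot: [3.138, 0.109, 0.008]
contact_force: [-0.8, 0.1, -4.3]
finger_gap: 0.507
```

```bash
python3 -c "
from h import *
from pl import *
st()
cap=capture('wrist');save(cap,'w5');cap=capture('top');save(cap,'t5')
st();turn([.494,-.006,.100],.045,3)"
```

```text
t 7.55 p [ 0.4955 -0.006   0.1474] yaw 0.0696 tilt [ 0.005  -0.0011] q [ 0.398 -0.237 -0.366  0.003 -1.437  2.813] F [-0.8  0.1 -4.3] gap 0.507
t 7.65 p [ 0.4958 -0.0061  0.1483] yaw 0.0655 tilt [ 0.0062 -0.0011] q [ 0.398 -0.237 -0.365  0.003 -1.438  2.809] F [-0.  -0.  -3.6] gap 0.507
{"rot":[0.0, 0.02, 0.05],"offset":[0.06, 0.0, 1.31],"grip":0.2},
{"rot":[0.0, 0.02, 0.05],"offset":[0.06, 0.0, 1.31],"grip":0.2},
{"rot":[0.0, 0.02, 0.05],"offset":[0.06, 0.0, 1.31],"grip":0.2},
```

View pics/w5.png

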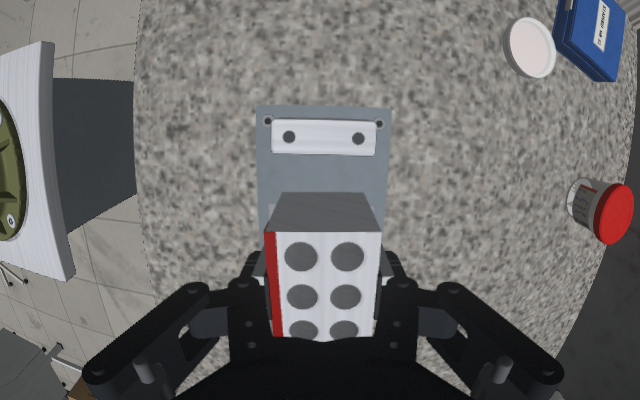

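```bash
python3 -c "
from h import *
from pl import *
cap=capture('wrist');P=cloud(cap);Z=P[...,2];st()
nb=(np.hypot(P[...,0]-.495,P[...,1]+.0)<.06)
m=nb&(Z>.15)&(Z<.175)
r,g,b=[cap['frame'][...,i].astype(int) for i in range(3)]
m&=((r>140)|((r>100)&(g<80)))
print(rect(P,m),P[m].mean(0))
pl=(Z>.013)&(Z<.023)&(np.hypot(P[...,0]-.5,P[...,1]-.03)<.14); print('plate',rect(P,pl))
fj=(Z>.049)&(Z<.059)&(P[...,1]>.02)&(np.hypot(P[...,0]-.5,P[...,1]-.05)<.08); print('fj',rect(P,fj))
"
```

```text
t 7.7 p [ 0.496  -0.0061  0.1486] yaw 0.0656 tilt [ 0.0068 -0.001 ] q [ 0.398 -0.237 -0.364  0.004 -1.438  2.809] F [-0.5 -0.2 -3.7] gap 0.51
(array([ 0.4947, -0.0047]), array([53. , 55.6]), 3.66, np.int64(7892)) [4.93947495e-01 2.23271345e-04 1.64766196e-01]
plate (array([0.4936, 0.0051]), array([110.6, 129.1]), 2.5, np.int64(8793))
fj (array([0.4919, 0.0466]), array([74.5, 25.4]), 2.47, np.int64(3671))
```

Emit:
{"fn": "apply_moves", "kwargs": {"motion": [{"rot":[0,0.02,0.06],"offset":[0,0,1.3],"grip":0.2},{"rot":[0,0.02,0.06],"offset":[0,0,1.3],"grip":0.2},{"rot":[0,0.02,0.05],"offset":[0,0,1.3],"grip":0.2},{"rot":[0,0.02,0],"offset":[0.05,0,0.4],"grip":0.2}]}}

```text
clock: 8.1
ee_pos: [0.4959, -0.0063, 0.1002]
eef_rot: [3.141, 0.053, 0.026]
contact_force: [-0.7, -0.2, -3.9]
finger_gap: 0.51
```

```bash
python3 -c "
from pl import *
st();turn([.494,-.006,.066],.045,3)"
```

```text
t 8.1 p [ 0.4959 -0.0063  0.1002] yaw 0.0339 tilt [0.0164 0.0001] q [ 0.399 -0.224 -0.444  0.006 -1.336  2.775] F [-0.7 -0.2 -3.9] gap 0.51
{"rot":[0.0, -0.01, -0.03],"offset":[0.06, -0.01, 0.84],"grip":0.2},
{"rot":[0.0, -0.01, -0.03],"offset":[0.06, -0.01, 0.84],"grip":0.2},
{"rot":[0.0, -0.01, -0.03],"offset":[0.06, -0.01, 0.84],"grip":0.2},
```

Emit:
{"fn": "apply_moves", "kwargs": {"motion": [{"rot":[0,-0.07,-0.03],"offset":[-0.02,0,0.8],"grip":0.2},{"rot":[0,-0.03,-0.03],"offset":[-0.02,0,0.8],"grip":0.2},{"rot":[0,0,-0.03],"offset":[0,0,0.5],"grip":0.2},{"rot":[0,0,0],"offset":[0,0,0],"grip":0.2}]}}

```text
clock: 8.5
ee_pos: [0.495, -0.0066, 0.0757]
eef_rot: [3.14, 0.073, -0.002]
contact_force: [0.3, -0.6, -2.9]
finger_gap: 0.507
```

```bash
python3 -c "
from pl import *
st();turn([.494,-.006,.061],.045,3)"
```

```text
t 8.5 p [ 0.495  -0.0066  0.0757] yaw 0.0465 tilt [-0.001  -0.0012] q [ 3.950e-01 -1.940e-01 -4.620e-01  1.000e-03 -1.304e+00  2.792e+00] F [ 0.3 -0.6 -2.9] gap 0.507
{"rot":[0.0, 0.03, 0.0],"offset":[0.09, -0.02, 0.19],"grip":0.2},
{"rot":[0.0, 0.03, 0.0],"offset":[0.09, -0.02, 0.19],"grip":0.2},
{"rot":[0.0, 0.03, 0.0],"offset":[0.09, -0.02, 0.19],"grip":0.2},
```

Emit:
{"fn": "apply_moves", "kwargs": {"motion": [{"rot":[0,0.02,0],"offset":[0.02,0,0.5],"grip":0.2},{"rot":[0,0.01,0],"offset":[0,0,0.4],"grip":0.2},{"rot":[0,0,0],"offset":[0,0,0],"grip":0.2}]}}

```text
clock: 8.8
ee_pos: [0.4958, -0.0065, 0.0667]
eef_rot: [3.14, 0.073, 0.008]
contact_force: [1.5, -0.9, -3.3]
finger_gap: 0.512
```

```bash
python3 -c "
from pl import *
st();turn([.494,-.006,.061],.045,3)"
```

```text
t 8.8 p [ 0.4958 -0.0065  0.0667] yaw 0.0463 tilt [ 0.005  -0.0007] q [ 0.396 -0.191 -0.477  0.003 -1.28   2.791] F [ 1.5 -0.9 -3.3] gap 0.512
{"rot":[0.0, 0.02, 0.0],"offset":[0.06, -0.01, -0.11],"grip":0.2},
{"rot":[0.0, 0.02, 0.0],"offset":[0.06, -0.01, -0.11],"grip":0.2},
{"rot":[0.0, 0.02, 0.0],"offset":[0.06, -0.01, -0.11],"grip":0.2},
```

Emit:
{"fn": "apply_moves", "kwargs": {"motion": [{"rot":[0,-0.03,0],"offset":[-0.12,0,0.4],"grip":0.2},{"rot":[0,0,0],"offset":[-0.05,0,0.3],"grip":0.2},{"rot":[0,0.02,0],"offset":[0,0,0],"grip":0.2}]}}

```text
clock: 9.1
ee_pos: [0.4942, -0.0065, 0.0596]
eef_rot: [3.14, 0.073, 0.007]
contact_force: [1.0, -0.1, -3.9]
finger_gap: 0.507
```

```bash
python3 -c "
from pl import *
st();turn([.494,-.006,.058],.045,3)"
```

```text
t 9.1 p [ 0.4942 -0.0065  0.0596] yaw 0.0464 tilt [ 0.0043 -0.0006] q [ 3.970e-01 -1.890e-01 -4.880e-01  2.000e-03 -1.267e+00  2.790e+00] F [ 1.  -0.1 -3.9] gap 0.507
{"rot":[0.0, 0.02, 0.0],"offset":[0.11, -0.01, -0.25],"grip":0.2},
{"rot":[0.0, 0.02, 0.0],"offset":[0.11, -0.01, -0.25],"grip":0.2},
{"rot":[0.0, 0.02, 0.0],"offset":[0.11, -0.01, -0.25],"grip":0.2},
```

Almost down (still bearing the full weight); last few mm gently.

Emit:
{"fn": "apply_moves", "kwargs": {"motion": [{"rot":[0,0,0],"offset":[-0.02,0,0.2],"grip":0.2},{"rot":[0,0,0],"offset":[0,0,0.1],"grip":0.2},{"rot":[0,0,0],"offset":[0,0,0],"grip":0.2}]}}

```text
clock: 9.4
ee_pos: [0.4945, -0.0064, 0.058]
eef_rot: [3.14, 0.073, 0.009]
contact_force: [-0.0, -0.1, -3.9]
finger_gap: 0.509
```

```bash
python3 -c "
from pl import *
st()"
```

```text
t 9.4 p [ 0.4945 -0.0064  0.058 ] yaw 0.0468 tilt [ 0.006  -0.0006] q [ 0.398 -0.188 -0.491  0.003 -1.262  2.79 ] F [-0.  -0.1 -3.9] gap 0.509
```

Emit:
{"fn": "apply_moves", "kwargs": {"motion": [{"rot":[0,-0.02,0],"offset":[-0.02,0,0.25],"grip":0.2},{"rot":[0,-0.02,0],"offset":[0,0,0.15],"grip":0.2},{"rot":[0,0,0],"offset":[0,0,0],"grip":0.2}]}}

```text
clock: 9.7
ee_pos: [0.4952, -0.0064, 0.058]
eef_rot: [3.139, 0.075, 0.004]
contact_force: [0.1, -0.3, -3.7]
finger_gap: 0.505
```

```bash
python3 -c "
from pl import *
st()"
```

```text
t 9.7 p [ 0.4952 -0.0064  0.058 ] yaw 0.0476 tilt [ 0.0028 -0.0014] q [ 3.970e-01 -1.830e-01 -4.860e-01  2.000e-03 -1.265e+00  2.792e+00] F [ 0.1 -0.3 -3.7] gap 0.505
```

Emit:
{"fn": "apply_moves", "kwargs": {"motion": [{"rot":[0,0,0],"offset":[-0.06,0,0.4],"grip":0.2},{"rot":[0,0,0],"offset":[-0.03,0,0.3],"grip":0.2}]}}

```text
clock: 9.9
ee_pos: [0.4955, -0.0064, 0.0577]
eef_rot: [3.138, 0.077, 0.009]
contact_force: [-11.3, 2.4, 15.7]
finger_gap: 0.507
```

```bash
python3 -c "
from pl import *
st()"
```

```text
t 9.9 p [ 0.4955 -0.0064  0.0577] yaw 0.049 tilt [ 0.0058 -0.003 ] q [ 0.398 -0.185 -0.489  0.005 -1.262  2.791] F [-11.3   2.4  15.7] gap 0.507
```

Emit:
{"fn": "apply_moves", "kwargs": {"motion": [{"rot":[0,0,0],"offset":[0,0,0],"grip":0.2},{"rot":[0,0,0],"offset":[0,0,0],"grip":0.7},{"rot":[0,0,0],"offset":[0,0,0],"grip":1},{"rot":[0,0,0],"offset":[0,0,0],"grip":1},{"rot":[0,0,0],"offset":[0,0,-1],"grip":1},{"rot":[0,0,0],"offset":[0,0,-3],"grip":1},{"rot":[0,0,0],"offset":[0,0,-4],"grip":1},{"rot":[0,0,0],"offset":[0,0,-4],"grip":1}]}}

```text
clock: 10.7
ee_pos: [0.4927, -0.007, 0.1769]
eef_rot: [3.135, 0.076, -0.004]
contact_force: [0.9, -0.3, 0.5]
finger_gap: 1.003
```

```bash
python3 -c "
from pl import *
st(); go([.499,-.110,.22],-np.pi/2+.045)"
```

```text
t 10.7 p [ 0.4927 -0.007   0.1769] yaw 0.0486 tilt [-0.0021 -0.0061] q [ 0.399 -0.246 -0.32   0.005 -1.501  2.791] F [ 0.9 -0.3  0.5] gap 1.003
{"rot":[0.0, -0.0, 0.94],"offset":[0.01, 0.86, -0.35]}
{"rot":[0.0, -0.0, 0.94],"offset":[0.12, 0.85, -0.35]}
{"rot":[0.0, -0.0, 0.94],"offset":[0.23, 0.83, -0.36]}
{"rot":[0.0, -0.0, 0.94],"offset":[0.34, 0.79, -0.36]}
{"rot":[0.0, -0.0, 0.94],"offset":[0.44, 0.74, -0.36]}
{"rot":[0.0, -0.0, 0.94],"offset":[0.53, 0.68, -0.36]}
{"rot":[0.0, -0.0, 0.94],"offset":[0.62, 0.6, -0.36]}
{"rot":[0.0, -0.0, 0.94],"offset":[0.69, 0.51, -0.36]}
{"rot":[0.0, -0.0, 0.94],"offset":[0.75, 0.42, -0.36]}
{"rot":[0.0, -0.0, 0.94],"offset":[0.8, 0.32, -0.36]}
{"rot":[0.0, -0.0, 0.94],"offset":[0.83, 0.21, -0.36]}
{"rot":[0.0, -0.0, 0.94],"offset":[0.85, 0.1, -0.36]}
```

Emit:
{"fn": "apply_moves", "kwargs": {"motion": [{"rot":[0,0,0.94],"offset":[0.01,0.86,-0.35],"grip":1},{"rot":[0,0,0.94],"offset":[0.12,0.85,-0.35],"grip":1},{"rot":[0,0,0.94],"offset":[0.23,0.83,-0.35],"grip":1},{"rot":[0,0,0.94],"offset":[0.34,0.79,-0.35],"grip":1},{"rot":[0,0,0.94],"offset":[0.44,0.74,-0.35],"grip":1},{"rot":[0,0,0.94],"offset":[0.53,0.68,-0.35],"grip":1},{"rot":[0,0,0.94],"offset":[0.62,0.6,-0.35],"grip":1},{"rot":[0,0,0.94],"offset":[0.69,0.51,-0.35],"grip":1}]}}

```text
clock: 11.5
ee_pos: [0.4991, -0.0781, 0.2211]
eef_rot: [-2.722, 1.56, -0.026]
contact_force: [-0.1, 0.2, 0.2]
finger_gap: 0.999
```

```bash
python3 -c "
from pl import *
st(); go([.499,-.110,.22],-np.pi/2+.045)"
```

```text
t 11.5 p [ 0.4991 -0.0781  0.2211] yaw -1.0406 tilt [ 0.0166 -0.0048] q [ 0.25  -0.232 -0.23   0.009 -1.558  1.851] F [-0.1  0.2  0.2] gap 0.999
{"rot":[-0.03, -0.02, 0.87],"offset":[0.69, 0.41, 0.03]}
{"rot":[-0.03, -0.02, 0.87],"offset":[0.73, 0.32, 0.03]}
{"rot":[-0.03, -0.02, 0.87],"offset":[0.76, 0.23, 0.03]}
{"rot":[-0.03, -0.02, 0.87],"offset":[0.79, 0.14, 0.03]}
```

Emit:
{"fn": "apply_moves", "kwargs": {"motion": [{"rot":[-0.03,-0.02,0.87],"offset":[0.69,0.41,0],"grip":1},{"rot":[-0.03,-0.02,0.87],"offset":[0.73,0.32,0],"grip":1},{"rot":[-0.03,-0.02,0.87],"offset":[0.76,0.23,0],"grip":1},{"rot":[-0.03,-0.02,0.7],"offset":[0.79,0.14,0],"grip":1},{"rot":[0,0,0],"offset":[0,0,0],"grip":0.65},{"rot":[0,0,0],"offset":[0,0,0],"grip":0.65}]}}

```text
clock: 12.1
ee_pos: [0.4992, -0.1128, 0.2264]
eef_rot: [-2.271, 2.168, -0.003]
contact_force: [0.6, -0.0, -0.4]
finger_gap: 0.693
```

```bash
python3 -c "
from meas import *
cap=meas('w6')
from pl import *
P=cloud(cap);Z=P[...,2]
m=(Z>.066)&(Z<.08)&(P[...,1]>-.06)&(np.hypot(P[...,0]-.5,P[...,1]+.01)<.05);print('blk2',rect(P,m))
go([.4995,-.122,.15],-np.pi/2+.045)"
```

```text
t 12.1 p [ 0.4992 -0.1128  0.2264] yaw -1.524 tilt [0.0024 0.0002] q [ 0.172 -0.2   -0.191  0.    -1.578  1.446] F [ 0.6 -0.  -0.4] gap 0.693
zhist (array([    0,  2094, 27030,     8,   206,  9073,  2504,   419,   596,
         236,   211,  1758,  1914,  1951,   262,   336,  1795,   286,
          51,   459,    87,     0,     0]), array([-0.01 , -0.005,  0.   ,  0.005,  0.01 ,  0.015,  0.02 ,  0.025,
        0.03 ,  0.035,  0.04 ,  0.045,  0.05 ,  0.055,  0.06 ,  0.065,
        0.07 ,  0.075,  0.08 ,  0.085,  0.09 ,  0.095,  0.1  ,  0.105]))
block (array([ 0.495 , -0.0081]), array([45. , 60.7]), 2.88, np.int64(2273)) [ 0.4955 -0.0094  0.0733]
stripe mean [nan nan nan] 0
knob top (array([ 0.5037, -0.1361]), array([32.7, 92.1]), 0.76, np.int64(27495)) [ 0.5101 -0.1378  0.2818]
plate (array([ 0.4965, -0.0608]), array([111.4, 261.3]), 2.65, np.int64(11539))
jaw top (array([ 0.4995, -0.1019]), array([92.5, 53.5]), 2.3, np.int64(1919)) [ 0.5006 -0.086   0.055 ]
fixed jaw top (array([0.4924, 0.0149]), array([73.1, 88.7]), 0.66, np.int64(1654)) [0.4939 0.0378 0.0547]
blk2 (array([ 0.495 , -0.0081]), array([45. , 60.7]), 2.88, np.int64(2273))
{"rot":[-0.01, 0.0, 0.01],"offset":[0.46, 0.02, 3.82]}
{"rot":[-0.01, 0.0, 0.01],"offset":[0.46, 0.01, 3.82]}meas.py:13: RuntimeWarning: Mean of empty slice.
  rb=red&blk; print('stripe mean',P[rb].mean(0),rb.sum())
  ret = um.true_divide(
```

View pics/w6.png

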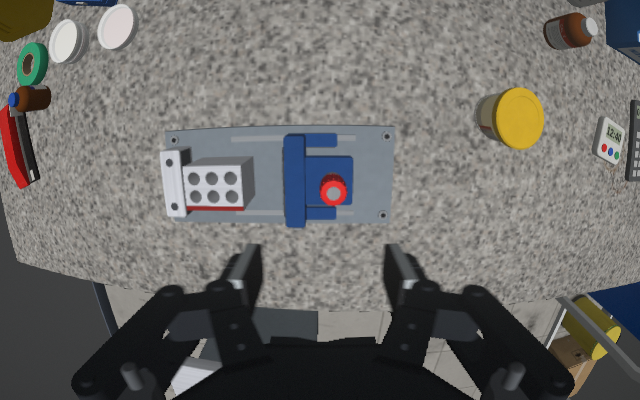

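Emit:
{"fn": "apply_moves", "kwargs": {"motion": [{"rot":[0,0,0],"offset":[0.5,0,3.3],"grip":0.65},{"rot":[0,0,0],"offset":[0.4,0,3.3],"grip":0.65},{"rot":[0,0,0],"offset":[0,0,1.5],"grip":0.65},{"rot":[0,0,0],"offset":[0,0,0],"grip":0.65}]}}

```text
clock: 12.55
ee_pos: [0.5007, -0.1206, 0.1448]
eef_rot: [-2.28, 2.154, -0.007]
contact_force: [-0.8, -0.2, -0.1]
finger_gap: 0.648
```

```bash
python3 -c "
from pl import *
st();go([.4994,-.1226,.105],-np.pi/2+.046)"
```

```text
t 12.55 p [ 0.5007 -0.1206  0.1448] yaw -1.5141 tilt [0.0066 0.0003] q [ 1.560e-01 -1.810e-01 -3.230e-01  1.000e-03 -1.423e+00  1.472e+00] F [-0.8 -0.2 -0.1] gap 0.648
{"rot":[-0.05, -0.0, 0.08],"offset":[0.19, 0.17, 3.97]}
```

Emit:
{"fn": "apply_moves", "kwargs": {"motion": [{"rot":[-0.03,0,0.06],"offset":[0.15,0.1,2],"grip":0.65},{"rot":[-0.03,0,0.03],"offset":[0.08,0.1,1.5],"grip":0.65},{"rot":[0,0,0],"offset":[0,0,0.5],"grip":0.65},{"rot":[0,0,0],"offset":[0,0,0],"grip":0.65}]}}

```text
clock: 12.95
ee_pos: [0.5005, -0.1224, 0.107]
eef_rot: [-2.275, 2.166, -0.004]
contact_force: [-0.1, 0.4, -0.3]
finger_gap: 0.65
```

```bash
python3 -c "
from pl import *
from h import *
st();go([.4994,-.1226,.081],-np.pi/2+.046)
save(capture('wrist'),'w7')"
```

```text
t 12.95 p [ 0.5005 -0.1224  0.107 ] yaw -1.5215 tilt [ 0.0023 -0.0014] q [ 0.153 -0.159 -0.374  0.002 -1.354  1.467] F [-0.1  0.4 -0.3] gap 0.65
{"rot":[-0.02, -0.01, 0.02],"offset":[0.01, 0.12, 2.6]}
```

View pics/w7.png

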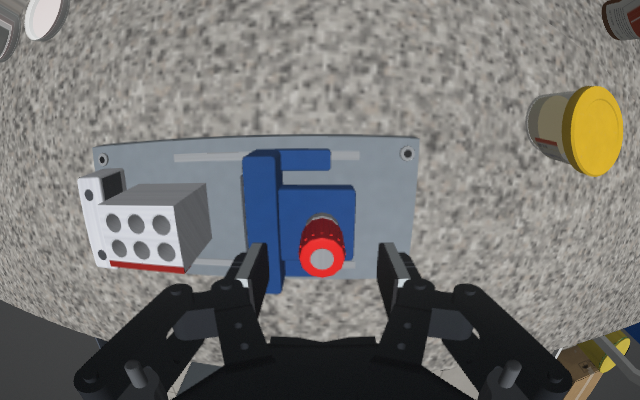

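Emit:
{"fn": "apply_moves", "kwargs": {"motion": [{"rot":[-0.02,-0.01,0.02],"offset":[0,0.08,1.2],"grip":0.65},{"rot":[0,0,0],"offset":[0,0.05,0.9],"grip":0.65},{"rot":[0,0,0],"offset":[0,0,0.2],"grip":0.65},{"rot":[0,0,0],"offset":[0,0,0],"grip":0.65}]}}

```text
clock: 13.4
ee_pos: [0.5005, -0.1224, 0.0847]
eef_rot: [-2.272, 2.167, -0.004]
contact_force: [0.2, 0.1, 0.2]
finger_gap: 0.651
```

```bash
python3 -c "
from pl import *
from h import *
st();go([.4994,-.1226,.081],-np.pi/2+.046)"
```

```text
t 13.4 p [ 0.5005 -0.1224  0.0847] yaw -1.5238 tilt [ 0.0032 -0.0002] q [ 1.520e-01 -1.460e-01 -4.030e-01  1.000e-03 -1.311e+00  1.466e+00] F [0.2 0.1 0.2] gap 0.651
{"rot":[-0.02, -0.0, 0.01],"offset":[0.01, 0.11, 0.37]}
```

Emit:
{"fn": "apply_moves", "kwargs": {"motion": [{"rot":[-0.02,0,0.01],"offset":[0,0.12,0.4],"grip":0.65},{"rot":[0,0,0],"offset":[0,0,0],"grip":0.3},{"rot":[0,0,0],"offset":[0,0,0],"grip":0.1},{"rot":[0,0,0],"offset":[0,0,0],"grip":0.1},{"rot":[0,0,0],"offset":[0,0,0],"grip":0.1},{"rot":[0,0,0],"offset":[0,0,0],"grip":0.1}], "squeeze": 90}}

```text
clock: 14.0
ee_pos: [0.4994, -0.1226, 0.0812]
eef_rot: [-2.271, 2.17, -0.001]
contact_force: [-0.3, 0.3, 0.2]
finger_gap: 0.254
```

```bash
python3 -c "
from pl import *
from h import *
st();save(capture('wrist'),'w8');save(capture('scene'),'s8')"
```

```text
t 14.0 p [ 0.4994 -0.1226  0.0812] yaw -1.5252 tilt [ 0.0008 -0.0005] q [ 1.520e-01 -1.440e-01 -4.080e-01  1.000e-03 -1.306e+00  1.464e+00] F [-0.3  0.3  0.2] gap 0.254
```

View pics/w8.png

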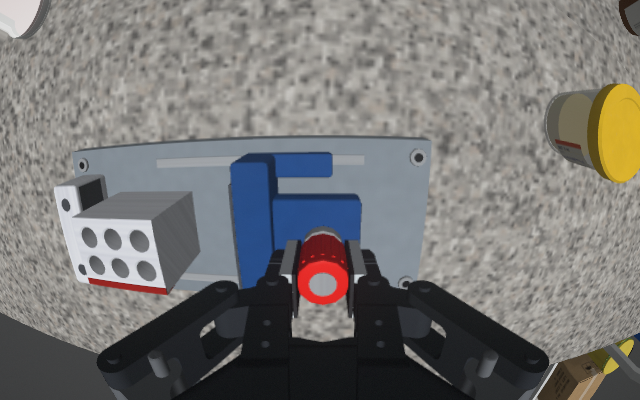

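Emit:
{"fn": "apply_moves", "kwargs": {"motion": [{"rot":[0,0,0],"offset":[0,0,-0.5],"grip":0.1},{"rot":[0,0,0],"offset":[0,0,-0.5],"grip":0.1},{"rot":[0,0,0],"offset":[0,0,-0.5],"grip":0.1},{"rot":[0,0,0],"offset":[0,0,-0.4],"grip":0.1}]}}

```text
clock: 14.5
ee_pos: [0.4988, -0.1215, 0.0956]
eef_rot: [-2.27, 2.171, 0.005]
contact_force: [13.5, -1.1, -32.1]
finger_gap: 0.254
```

```bash
python3 -c "
from pl import *
st()"
```

```text
t 14.5 p [ 0.4988 -0.1215  0.0956] yaw -1.5263 tilt [-0.0018  0.0028] q [ 0.152 -0.153 -0.388 -0.003 -1.338  1.464] F [ 13.5  -1.1 -32.1] gap 0.254
```

Emit:
{"fn": "apply_moves", "kwargs": {"motion": [{"rot":[0,0,0],"offset":[-0.6,0,-0.25],"grip":0.1},{"rot":[0,0,0],"offset":[-0.9,0,-0.25],"grip":0.1},{"rot":[0,0,0],"offset":[-0.9,0,-0.25],"grip":0.1}]}}

```text
clock: 14.8
ee_pos: [0.4978, -0.0961, 0.0954]
eef_rot: [-2.266, 2.172, 0.012]
contact_force: [10.9, -2.3, -19.8]
finger_gap: 0.252
```

```bash
python3 -c "
from pl import *
st()"
```

```text
t 14.8 p [ 0.4978 -0.0961  0.0954] yaw -1.5285 tilt [-0.0041  0.0068] q [ 0.202 -0.169 -0.4   -0.008 -1.342  1.413] F [ 10.9  -2.3 -19.8] gap 0.252
```

Emit:
{"fn": "apply_moves", "kwargs": {"motion": [{"rot":[0.02,0.03,0],"offset":[-0.7,0,-0.25],"grip":0.1},{"rot":[0.02,0.03,0],"offset":[-0.5,0,-0.25],"grip":0.1},{"rot":[0,0.01,0],"offset":[-0.3,0,-0.25],"grip":0.1}]}}

```text
clock: 15.1
ee_pos: [0.4969, -0.0792, 0.0954]
eef_rot: [2.267, -2.174, -0.001]
contact_force: [13.1, -4.2, -19.8]
finger_gap: 0.252
```

```bash
python3 -c "
from pl import *
st()"
```

```text
t 15.1 p [ 0.4969 -0.0792  0.0954] yaw -1.5288 tilt [-0.001  -0.0002] q [ 0.243 -0.184 -0.416 -0.    -1.34   1.37 ] F [ 13.1  -4.2 -19.8] gap 0.252
```

Emit:
{"fn": "apply_moves", "kwargs": {"motion": [{"rot":[0.01,0,0],"offset":[-0.4,0.04,-0.25],"grip":0.1},{"rot":[0,0,0],"offset":[-0.3,0.03,-0.25],"grip":0.1},{"rot":[0,0,0],"offset":[-0.3,0,-0.25],"grip":0.1}]}}

```text
clock: 15.4
ee_pos: [0.4964, -0.0729, 0.0955]
eef_rot: [2.261, -2.172, 0.008]
contact_force: [18.4, -23.4, -26.3]
finger_gap: 0.25
```

```bash
python3 -c "
from pl import *
st()"
```

```text
t 15.4 p [ 0.4964 -0.0729  0.0955] yaw -1.5307 tilt [-0.0007 -0.0078] q [ 0.262 -0.189 -0.423  0.008 -1.339  1.347] F [ 18.4 -23.4 -26.3] gap 0.25
```

Emit:
{"fn": "apply_moves", "kwargs": {"motion": [{"rot":[0,-0.03,0],"offset":[-0.3,-0.1,-0.25],"grip":0.1},{"rot":[0,-0.02,0],"offset":[-0.3,-0.05,-0.25],"grip":0.1}]}}

```text
clock: 15.6
ee_pos: [0.4967, -0.073, 0.0955]
eef_rot: [2.253, -2.172, 0.006]
contact_force: [13.8, -17.5, -23.5]
finger_gap: 0.252
```

```bash
python3 -c "
from pl import *
from h import *
np.set_printoptions(precision=4,suppress=True)
st()
from meas import *
cap=meas('w9');st()
c2=capture('scene');save(c2,'s9')
for t in ['knob_grip','jaw_face','block','block_port']:
    print(t,[(w(c2,q['centre']),round(q['conf'],2)) for q in pinpoint('scene',t)[:1]],[(w(cap,q['centre']),round(q['conf'],2)) for q in pinpoint('wrist',t)[:1]])
st()"
```

```text
t 15.6 p [ 0.4967 -0.073   0.0955] yaw -1.5339 tilt [-0.0057 -0.0117] q [ 0.263 -0.184 -0.42   0.01  -1.344  1.342] F [ 13.8 -17.5 -23.5] gap 0.252
t 15.6 p [ 0.4967 -0.073   0.0955] yaw -1.5339 tilt [-0.0057 -0.0117] q [ 0.263 -0.184 -0.42   0.01  -1.344  1.342] F [ 13.8 -17.5 -23.5] gap 0.252
zhist (array([    0,  2356, 44761,   272,   274, 19995,  4685,   818,  1004,
         507,   706,  3677,  3455,  4113,   929,  1135,  5056,   665,
         372,   467,   531,   614,  2311]), array([-0.01 , -0.005,  0.   ,  0.005,  0.01 ,  0.015,  0.02 ,  0.025,
        0.03 ,  0.035,  0.04 ,  0.045,  0.05 ,  0.055,  0.06 ,  0.065,
        0.07 ,  0.075,  0.08 ,  0.085,  0.09 ,  0.095,  0.1  ,  0.105]))
block (array([ 0.4957, -0.0276]), array([ 45.7, 125.7]), 2.67, np.int64(6630)) [0.497  0.     0.0732]
stripe mean [0.4749 0.0001 0.0747] 129
knob top (array([ 0.4996, -0.1123]), array([48.7, 31.3]), 82.79, np.int64(14014)) [ 0.505  -0.1125  0.151 ]
plate (array([ 0.4962, -0.0608]), array([111.6, 261.6]), 2.62, np.int64(24574))
jaw top (array([ 0.508 , -0.0396]), array([69.6, 67.7]), 33.63, np.int64(4023)) [ 0.51   -0.0371  0.0549]
fixed jaw top (array([0.4982, 0.0148]), array([82.3, 89.2]), 3.26, np.int64(2708)) [0.5037 0.0266 0.0547]
t 15.65 p [ 0.4967 -0.073   0.0954] yaw -1.534 tilt [-0.0059 -0.0117] q [ 0.263 -0.184 -0.42   0.01  -1.344  1.342] F [ 13.7 -18.3 -21.8] gap 0.253
knob_grip [(array([ 0.4981, -0.0758,  0.0886]), 0.47)] [(array([ 0.501 , -0.0723,  0.091 ]), 0.68)]
jaw_face [] [(array([ 0.494 , -0.0266,  0.0401]), 0.93)]
block [(array([0.4993, 0.008 , 0.0124]), 0.61)] [(array([0.495 , 0.0057, 0.0155]), 0.63)]
block_port [(array([0.4753, 0.0059, 0.0427]), 0.7)] [(array([0.4752, 0.0057, 0.0397]), 0.61)]
t 16.1 p [ 0.4967 -0.073   0.0954] yaw -1.534 tilt [-0.0056 -0.0114] q [ 0.263 -0.184 -0.42   0.01  -1.344  1.342] F [ 14.1 -19.6 -23.1] gap 0.254
```

View pics/w9.png

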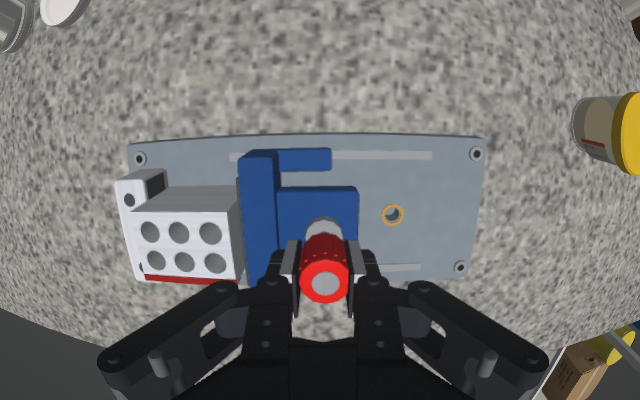

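View pics/s9.png

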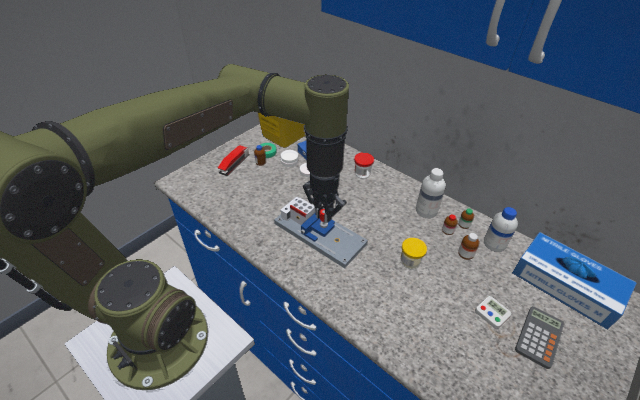

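```bash
python3 -c "
from pl import *
from plant import arm
st();print(arm.finish_job());st()"
```

```text
t 16.1 p [ 0.4967 -0.073   0.0954] yaw -1.534 tilt [-0.0056 -0.0114] q [ 0.263 -0.184 -0.42   0.01  -1.344  1.342] F [ 14.1 -19.6 -23.1] gap 0.254
the job is handed in; nothing more can be done
None
the job is handed in; nothing more can be done
```

The block is turned and clamped, and the arm is still holding the knob fully up with the jaw pressed on, ready for you to tighten the clamp screw. I handed the job in at 16.1 s.

**Block:** I turned it half round and set it down about 1 mm off the jaw midline, square to the fixture to about 0.2°. The red-striped port face is on the robot's side; both the scene and wrist cameras put the port at x ≈ 0.475, against about 0.495 for the block's centre.

**Plunger and jaw:** I pulled the knob up about 14 mm to its stop. The 23 N pull exceeds the 8 N spring, so it is against the stop. I slid the jaw about 49 mm, against a nominal 48 mm; I put the extra down to give in the arm. The last pictures show the block touching both jaws and the index hole uncovered.

**Last checks:** The jaw push of about 19 N and the upward pull of about 23 N held steady over 0.5 s. The cup and bottle were not touched.

**Not ideal:** There is also a sideways load of about 14 N on the knob across the slide, and the tool is tilted about 0.7°. In the last scene picture the `jaw_face` network found nothing; the wrist picture did find it, at about the clamped position.

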